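# Open the safety-capped canister in the spice caddy

## Robot

A 6-joint arm with a two-finger parallel gripper is mounted at the origin on the work surface; the furniture and walls round the work are solid. World frame = base frame: x ahead of the robot, y to its left, z up, the work surface at z = 0. Lengths are in m, angles in rad, forces in N, time in s.
With the tool pointing down it reaches from about 0.275 to 1 m from the base axis. Payload 8.4 kg.
Tool frame: the origin (TCP) lies between the finger pads; the fingertips stand 19 mm ahead of it and the grasp point (between the pads) is the TCP; z points along the fingers, y is the line along which they close (so a half turn about z gives the same grasp; the last joint's range is limited). The gripper opens to 85 mm and grips with 20 to 120 N. Pads are 22 mm wide; open, the fingers measure 114 mm over their backs; the gripper's body (76 mm by 85 mm) begins 54 mm behind the grasp point. The pads swing forward as they close: fully open they stand 13 mm farther back than shut.
Start: joints at [1.175, 0.353, 1.633, -0, 1.155, -0.002], TCP at [0.24, 0.577, 0.25] pointing down, gripper open.
Joint ranges: [-2.63, 2.63], [-0.92, 2.1], [0.06, 2.66], [-1.3, 4.44], [0, 2.69], [-3.02, 3.02]. Speed limits (rad/s): [2.22, 2.22, 2.79, 3.14, 3.14, 3.14].

## Interface

Orientations are given as a unit quaternion [w, x, y, z].
In Python, from cell import * gives the robot as it stands.
- The arm moves only by the tool carry_out, never from a script. Its argument "moves" is a list of rows, each an object of numbers: "jaw": the closure, from -1 (fully open) to 1 (shut); "dx", "dy", "dz": the shift along the tool's x, y, z in units of 30 mm (1.0 is 30 mm); "wx", "wy", "wz": the turn, a rotation vector about the tool's x, y, z in units of 5 degrees (1.0 is 5 degrees). In form: [{"jaw": .., "dx": .., "dy": .., "dz": .., "wx": .., "wy": .., "wz": ..}, ...]. A call has 1 to 5 rows; each row shifts and turns the commanded pose from where the row before left it, along the tool's axes as they then stand; what a row does not reach is not made up. A row lasts 1/12 s, in which the tool goes at most 41.7 mm and 7.16 degrees, less where a joint would pass 70% of its speed; a pose out of reach is approached as far as the arm can. A call is refused whole if a number of a shift passes 1 or a number of a turn 1, either way. A call with a gripper value outside its range is refused whole. The fingers move at their own pace and stop on an object; "newtons" is the grip in N (left out, the last holds). Time passes only in rows, so rows that do not move let the fingers close. It gives the time, the measured TCP pose, the force, the opening and the grip force at its end, in the units of the state.
- sense(): the state, without advancing time (a new reading comes with each control period).
- capture(name): name is "side" or "top"; returns a dict with "color" (480x640x3 uint8, red, green, blue), "depth" (480x640 float32, m along the optical axis (not along the pixel's ray), 0 where there is no reading), "camera_matrix" (3x3 intrinsics, pixels), "position" and "orientation" of the camera in the world. Camera axes: x right, y down, z forward; pixel columns grow to the right and rows downward; lengths in m; the calibration is good to about 2 mm. A picture is of the moment at which its call begins.
- finish_job(): hands the job in; it is judged then, once.
The state is a dict: "time": time; "joint_positions": joint angles; "qvel": joint speeds; "effort": joint torques, N m; "eef_pos": TCP position; "tcp_rot": TCP orientation; "wrist_force": force on the tool from outside, world axes, zero at the start; "ft_torque": the same for the moment, N m; "finger_gap": finger opening in m; "finger_force": force on a finger pad.
Only numpy, scipy, OpenCV 4.12 (cv2) and the standard library are available. Lean on these libraries where they do the work, as an engineer would, in place of code of your own. Each camera call takes 0.05 s, during which the arm holds its last target. There are 200 camera calls.

## Task

Push the square steel canister fully home into the gap in the caddy's packed row, square and against the back wall, nudging the jars apart, so that the row steadies it. Open its safety cap there: squeeze the two side tabs, turn the cap anticlockwise until it comes free, lift it off and set it down gently on its feet on the chopping board. Knock nothing over, leave the things on the board and behind the work alone, and leave the open canister and its neighbours standing in the row.

Things in the scene. Friction and masses are not known exactly. Their poses are not given: they have to be found in the camera images.
- caddy: Fixed open-fronted wooden tray, 193 (x) by 298 (y) mm. Origin: on its underside, midway between its sides, 93 mm behind its front edge; +x points to its back wall, +y to its left wall. Top of the floor at z = 8 mm; open at the front (x = -93); inner face of the back wall at x = 92, of the side walls at y = +-141 mm; walls 8 mm thick, tops at z = 53 mm.
- gap (a point): The canister's place in the caddy, on the floor: the centre of its underside when it is home against the back wall (caddy x = 59, y = 0, z = 8 mm; axes as the caddy's). The gap between the two jars here is 48 to 58 mm wide at the start, so the canister must part them. A wall cabinet hangs above and behind (from 0.49 m up, beyond world x = 0.6 m): lift low here.
- canister: Loose steel canister, 0.5 to 0.8 kg, 66 x 66 mm with upright edges rounded at 18 mm; shoulder at z = 105 mm, 136 mm high with its cap. Origin: centre of its underside; x, y square to its flat sides. Starts on the front part of the caddy's floor, turned up to 0.3 rad. Can be gripped from above, astride the cap, across its flat +x and -x sides, fingertips about 77 mm above the origin.
- cap: Loose white safety cap, 95 g, 60 (x) by 66 (y, over its tabs) by 30 mm. Origin: centre of its underside at the level of its four feet, on which it stands flat. Starts closed, 106 mm above the canister's origin, axes as the canister's. Two ribbed tabs on its +y and -y sides; while they are pressed in, it turns anticlockwise (from above) almost without friction. See neck_top.
- neck_top (a point): Centre of the top of the canister's neck, 127 mm above its underside; axes as the canister's. The cap rests on it. Bayonet lugs hold the cap down until it is turned 0.85 rad; it lifts straight off between 0.95 and 1.85 rad; stops block the turn clockwise and near 1.95 rad. Neck 32 mm across; round it on the shoulder a notched grey collar, outside radius 32 mm, top 14 mm below this point.
- pad_l (a point): Middle of the outer face of the tab on the cap's +y side (moves with the tab; axes as the cap's), 33 mm from the axis and 19 mm above the cap's origin. The face is 30 mm wide and reaches from 8.5 to 30 mm above the cap's origin. Below it is a catch that sits in a notch of the collar. Fingertips lower than 8 mm above the cap's origin meet the collar.
- pad_r (a point): The same for the tab on the cap's -y side.
- tab_l (a joint): How far the tab on the cap's +y side is pressed in: 0 out, 0.005 m fully in; a spring needs about 3 N at first and 6.5 N fully in. The catch is clear of the collar from about 0.004.
- tab_r (a joint): The same for the tab on the cap's -y side.
- jar_1: Loose glass spice jar with a dark screw lid, 42 mm across, 100 mm high, 85 g, standing in the row beside the gap. Origin: centre of its underside.
- jar_2: A jar like jar_1, on the other side of the gap.
- tub_1: Loose card salt drum with a white lid, 57 mm across, 90 mm high, 220 g, at one end of the row. Origin: centre of its underside.
- tub_2: A salt drum like tub_1, at the row's other end.
- board: Fixed beech chopping board, 315 (x) by 405 (y) by 20 mm, lying flat to the right of the caddy. Origin: centre of its underside. Garlic lies in its far right quarter and a long wooden spoon along its right edge; the left half is free.
- garlic: Loose garlic bulb, 60 mm, on the board. Origin: its underside.
- spoon: Loose wooden spoon, 311 by 44 by 14 mm, on the board along its right edge. Origin: centre of its underside.
- tin: Loose low tin, 76 mm across, 58 mm high, behind the work. Origin: centre of its underside.
- timer: Loose steel egg timer, 57 mm across, 64 mm high, behind the work. Origin: centre of its underside.
- mug: Loose mug, 89 mm across without its handle, 98 mm high, behind the work. Origin: centre of its underside.

How it is judged:
By the outcome, as a careful person would: the job done as asked, in the order asked, and still so for the second after the job is handed in, with the robot touching nothing.
It also fails if it takes over 54 s, if anything falls off the work surface, if the arm or the gripper's body presses on something with over 40 N, if the wrist force passes 120 N, or if a joint passes its speed limit or range.

## Working session

There is one attempt and no reset: what is moved stays moved. The work goes in short steps, Python scripts to look and compute and a tool call to move; the robot and the scene stay as the last step left them, time stands still between calls to the robot, and variables do not carry over. Pictures are saved under pics/ and viewed, at most 10 in all, crops included, and the job is handed in when it is done.

Besides the shell and the picture viewer there is one more tool, called as a command line: name --argument value ..., lists and objects as JSON in quotes. carry_out: Moves the arm, as the interface text tells. Its arguments: {"type":"object","properties":{"moves":{"type":"array","items":{"type":"object","properties":{"jaw":{"type":"number"},"dx":{"type":"number"},"dy":{"type":"number"},"dz":{"type":"number"},"wx":{"type":"number"},"wy":{"type":"number"},"wz":{"type":"number"}}}},"newtons":{"type":"number"}},"required":["moves"]}

```bash
mkdir -p pics; ls; cat > h.py <<'E'
import numpy as np, cv2
from cell import *
from scipy.spatial.transform import Rotation as R
def rot(q): return R.from_quat([q[1],q[2],q[3],q[0]]).as_matrix()
def pts(c):
    K=c["camera_matrix"];d=c["depth"];v,u=np.mgrid[:480,:640]
    P=np.stack([(u-K[0,2])/K[0,0]*d,(v-K[1,2])/K[1,1]*d,d],-1)
    W=P@rot(c["orientation"]).T+np.array(c["position"]); W[d<=0]=np.nan
    return W
def ray(c,u,v,z):
    K=c["camera_matrix"];r=rot(c["orientation"])@np.array([(u-K[0,2])/K[0,0],(v-K[1,2])/K[1,1],1])
    p=np.array(c["position"]);return p+r*(z-p[2])/r[2]
def save(c,n): cv2.imwrite("pics/"+n,cv2.cvtColor(c["color"],cv2.COLOR_RGB2BGR))
E
python3 - <<'E'
from h import *
for n in("top","side"):
    c=capture(n);save(c,n+"0.png");print(n,c["position"],c["orientation"],c["camera_matrix"][0],np.mean(c["depth"]>0))
s=sense();print(s)
E
```

```text
pics
top [0.30815692 0.03003684 1.34994771] [ 0.07407978 -0.70145692  0.70497609 -0.07402085] [549.17445308   0.         320.09219526] 0.9959440104166667
side [0.55260941 1.23729855 0.84125577] [ 0.00556126 -0.01710941  0.87225949 -0.48871231] [517.77501228   0.         314.79463815] 0.9960677083333334
{'time': 0.1, 'joint_positions': array([ 1.17458876e+00,  3.53570673e-01,  1.63404952e+00, -3.12034391e-05,
        1.15523119e+00, -2.36854736e-03]), 'qvel': array([-0.00124584, -0.00011993, -0.00207831, -0.00037682, -0.00022789,
       -0.00184721]), 'effort': array([ 4.15951999e-04, -6.06362343e+01, -3.42824686e+01,  2.39708584e-05,
        3.98026066e-03, -1.02701497e-05]), 'eef_pos': array([0.23966829, 0.57677965, 0.24964627]), 'tcp_rot': array([-1.10609091e-04,  1.95643083e-01,  9.80674965e-01, -6.19734340e-04]), 'wrist_force': array([ 0.0569081 , -0.4794301 , -0.51349492]), 'ft_torque': array([ 0.0324056 ,  0.03446484, -0.03038371]), 'finger_force': 0.0, 'finger_gap': 0.08553482065390672}
```

View pics/top0.png

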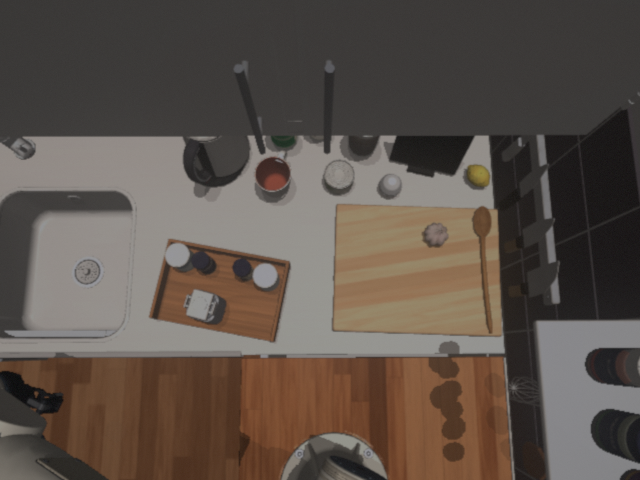

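View pics/side0.png

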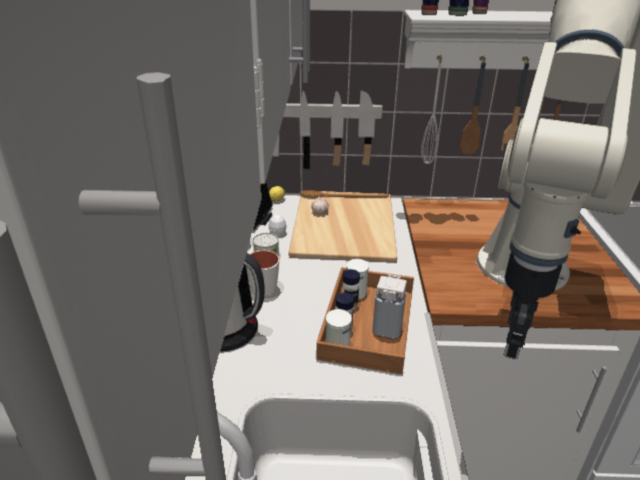

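The top view shows the caddy at about (220,290) with the canister at (201,305), jars at (205,262) and (242,268), tubs at (178,256) and (265,276), and the board at (415,270). The side view shows the same scene, with the cap at (391,288).

```bash
cat >> h.py <<'E'
def box(M): 
    p=max(cv2.findContours(M.astype(np.uint8),0,2)[0],key=cv2.contourArea); return p
def scene(c,quiet=0):
    W=pts(c);Z=W[...,2];v,u=np.mgrid[:480,:640]
    roi=(u>140)&(u<300)&(v>225)&(v<350)
    out={}
    # caddy rim
    m=roi&(Z>.044)&(Z<.06)
    hsv=cv2.cvtColor(c["color"],cv2.COLOR_RGB2HSV)
    m&=(hsv[...,1]>70)
    P=W[m][:,:2]
    r=cv2.minAreaRect((P*1000).astype(np.float32));out["rim"]=r
    m=roi&(Z>.13)&(Z<.145)
    P=W[m][:,:2];out["cap"]=cv2.minAreaRect((P*1000).astype(np.float32)); out["capmean"]=P.mean(0)
    m=(roi&(Z>.08)&(Z<.112)).astype(np.uint8)
    n,l,st,ce=cv2.connectedComponentsWithStats(m)
    for i in range(1,n):
        if st[i,4]>40:
            P=W[l==i]; out["blob%d"%i]=(st[i,4],cv2.minEnclosingCircle((P[:,:2]*1000).astype(np.float32)),np.median(P,0).round(4),c["color"][l==i].mean(0).round())
    return out
E
python3 - <<'E'
from h import *
c=capture("top")
for k,v in scene(c).items(): print(k,v)
W=pts(c);Z=W[...,2]
m=(Z>.014)&(Z<.026);v,u=np.mgrid[:480,:640];m&=(u>320)&(u<510)&(v>195)&(v<340)
P=W[m];print("board",P.min(0),P.max(0),np.median(P,0));print(cv2.minAreaRect((P[:,:2]*1000).astype(np.float32)))
for uv in[(158,318),(274,339),(288,263),(170,241)]:print(uv,ray(c,*uv,.053))
crop=c["color"][230:350,140:300];cv2.imwrite("pics/crop.png",cv2.resize(crop[...,::-1],(800,600),interpolation=cv2.INTER_CUBIC))
E
```

```text
rim ((451.9499206542969, 266.92498779296875), (299.24212646484375, 192.39776611328125), 78.74053955078125)
cap ((407.3376159667969, 293.5966796875), (67.13905334472656, 60.02168273925781), 74.99510192871094)
capmean [0.40802287 0.29252159]
blob1 (np.int32(779), ((519.7512817382812, 335.7894592285156), 53.09498596191406), array([0.518 , 0.3452, 0.0996]), array([108., 106., 107.]))
blob2 (np.int32(261), ((494.1894226074219, 209.1445770263672), 20.868833541870117), array([0.4928, 0.2079, 0.108 ]), array([50., 46., 51.]))
blob3 (np.int32(488), ((476.9776611328125, 156.35528564453125), 28.647541046142578), array([0.4762, 0.1561, 0.0982]), array([144., 143., 146.]))
blob6 (np.int32(98), ((401.543701171875, 275.60980224609375), 32.29399490356445), array([0.3967, 0.2636, 0.0999]), array([63., 59., 59.]))
board [ 0.33183507 -0.41740769  0.01400054] [ 6.86382681e-01 -2.56721312e-04  2.59978795e-02] [ 0.49153233 -0.1969897   0.02072759]
((509.2088623046875, -208.83212280273438), (417.0103759765625, 354.54644775390625), 89.97235870361328)
(158, 318) [0.38358148 0.40944603 0.053     ]
(274, 339) [0.334011   0.13760714 0.053     ]
(288, 263) [0.51203688 0.10642119 0.053     ]
(170, 241) [0.56700943 0.39092626 0.053     ]
```

View pics/crop.png

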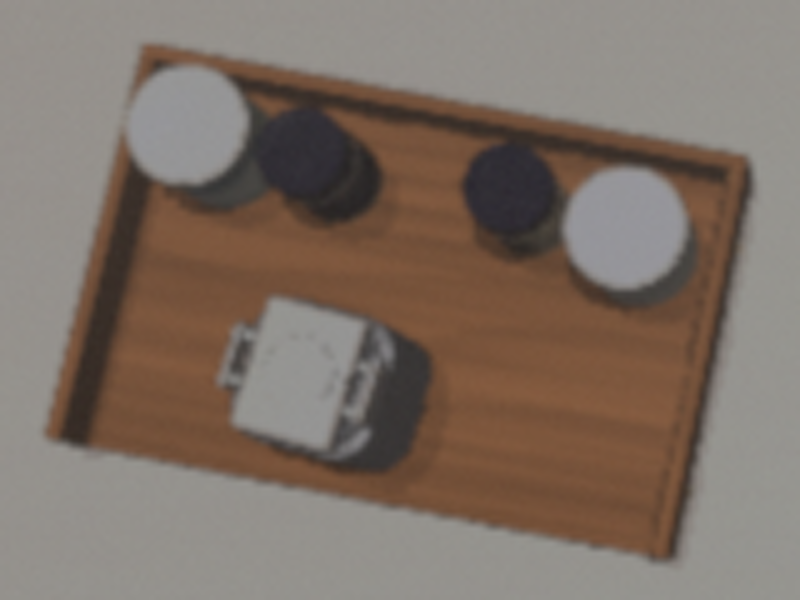

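The crop shows the caddy's corners at about crop (145,45), (748,158), (668,558) and (48,438). The cap top slab is at (272,297)–(330,455) with ribbed tabs left and right of it, and the jar lids are at (303,155) and (510,188).

```bash
python3 - <<'E'
from h import *
c=capture("top")
f=lambda a,b,z:ray(c,140+a/5-.4,230+b/5-.4,z)[:2]
C=np.array([f(145,45,.053),f(748,158,.053),f(668,558,.053),f(48,438,.053)])
print("caddy",C.round(4).tolist(),C.mean(0));e=[C[0]-C[1],C[3]-C[2],C[0]-C[3],C[1]-C[2]]
print([ (np.linalg.norm(x).round(4),np.degrees(np.arctan2(x[1],x[0])).round(2)) for x in e])
T=np.array([f(272,297,.144),f(372,323,.144),f(330,455,.144),f(232,428,.144)])
print("slab",T.mean(0));e=[T[0]-T[1],T[3]-T[2],T[0]-T[3],T[1]-T[2]]
print([ (np.linalg.norm(x).round(4),np.degrees(np.arctan2(x[1],x[0])).round(2)) for x in e])
o=np.array([.4485,.2676]);a=np.radians(-11.2);A=np.array([[np.cos(a),-np.sin(a)],[np.sin(a),np.cos(a)]])
for n,p,z in[("jar1",(303,152),.108),("jar2",(508,188),.108),("tub1",(188,126),.098),("tub2",(625,228),.098)]:
    q=f(*p,z);print(n,q.round(4),((q-o)@A*1000).round(1))
print("can",((np.array([.4073,.2936])-o)@A).round(4),"gap",o+A@[.059,0])
print("board",[ray(c,*p,.02)[:2].round(3) for p in[(335,206),(498,206),(502,334),(333,331)]],[ray(c,*p,.02)[:2].round(3) for p in [(375,280)]])
E
```

```text
caddy [[0.5729, 0.3946], [0.5164, 0.1036], [0.329, 0.1394], [0.3855, 0.4301]] [0.4509603 0.266932 ]
[(np.float64(0.2965), np.float64(79.0)), (np.float64(0.2962), np.float64(79.0)), (np.float64(0.1907), np.float64(-10.74)), (np.float64(0.1907), np.float64(-10.82))]
slab [0.40664592 0.29286841]
[(np.float64(0.0459), np.float64(75.3)), (np.float64(0.0447), np.float64(74.65)), (np.float64(0.0589), np.float64(-14.71)), (np.float64(0.0594), np.float64(-15.84))]
jar1 [0.5113 0.3042] [54.5 48.1]
jar2 [0.4942 0.2099] [ 56.1 -47.7]
tub1 [0.5254 0.3601] [ 57.5 105.6]
tub2 [0.4769 0.1572] [  49.3 -102.7]
can [-0.0455  0.0175] gap [0.50637635 0.25614017]
board [array([ 0.661, -0.008]), array([ 0.659, -0.416]), array([ 0.344, -0.403]), array([ 0.353, -0.   ])] [array([ 0.474, -0.104])]
```

carry_out --moves '[{"jaw": -1, "wz": 1}, {"jaw": -1, "wz": 1}, {"jaw": -1, "wz": 1}, {"jaw": -1, "wz": 1}, {"jaw": -1, "wz": 1}]' --newtons 30

```text
invalid input at $.moves[0]: expected keys jaw, dx, dy, dz, wx, wy, wz
```

carry_out --moves '[{"jaw": -1, "wz": 1}, {"jaw": -1, "wz": 1}, {"jaw": -1, "wz": 1}, {"jaw": -1, "wz": 1}, {"jaw": -1, "wz": 1}]'

```text
invalid input at $.moves[0]: expected keys jaw, dx, dy, dz, wx, wy, wz
```

carry_out --moves '[{"jaw": -1, "wz": 1}, {"jaw": -1, "wz": 1}, {"jaw": -1, "wz": 1}, {"jaw": -1, "wz": 1}, {"jaw": -1, "wz": 1}]'

```text
invalid input at $.moves[0]: expected keys jaw, dx, dy, dz, wx, wy, wz
```

carry_out --moves '[{"jaw": -1, "dx": 0, "dy": 0, "dz": 0, "wx": 0, "wy": 0, "wz": 1}, {"jaw": -1, "dx": 0, "dy": 0, "dz": 0, "wx": 0, "wy": 0, "wz": 1}, {"jaw": -1, "dx": 0, "dy": 0, "dz": 0, "wx": 0, "wy": 0, "wz": 1}, {"jaw": -1, "dx": 0, "dy": 0, "dz": 0, "wx": 0, "wy": 0, "wz": 1}, {"jaw": -1, "dx": 0, "dy": 0, "dz": 0, "wx": 0, "wy": 0, "wz": 1}]' --newtons 30

```text
time: 0.62
eef_pos: [0.2398, 0.577, 0.2501]
tcp_rot: [0.0, 0.405, 0.914, -0.0]
wrist_force: [0.8, -0.0, 0.5]
finger_gap: 0.0856
finger_force: 0.0
```

carry_out --moves '[{"jaw": -1, "dx": 0, "dy": 0, "dz": 0, "wx": 0, "wy": 0, "wz": 1}, {"jaw": -1, "dx": 0, "dy": 0, "dz": 0, "wx": 0, "wy": 0, "wz": 1}, {"jaw": -1, "dx": 0, "dy": 0, "dz": 0, "wx": 0, "wy": 0, "wz": 1}, {"jaw": -1, "dx": 0, "dy": 0, "dz": 0, "wx": 0, "wy": 0, "wz": 1}, {"jaw": -1, "dx": 0, "dy": 0, "dz": 0, "wx": 0, "wy": 0, "wz": 1}]'

```text
time: 1.03
eef_pos: [0.2397, 0.577, 0.2501]
tcp_rot: [0.0, 0.593, 0.805, -0.0]
wrist_force: [-0.5, 0.8, 0.9]
finger_gap: 0.0855
finger_force: 0.0
```

carry_out --moves '[{"jaw": -1, "dx": 0, "dy": 0, "dz": 0, "wx": 0, "wy": 0, "wz": 1}, {"jaw": -1, "dx": 0, "dy": 0, "dz": 0, "wx": 0, "wy": 0, "wz": 1}, {"jaw": -1, "dx": 0, "dy": 0, "dz": 0, "wx": 0, "wy": 0, "wz": 1}, {"jaw": -1, "dx": 0, "dy": 0, "dz": 0, "wx": 0, "wy": 0, "wz": 1}, {"jaw": -1, "dx": 0, "dy": 0, "dz": 0, "wx": 0, "wy": 0, "wz": 1}]'

```text
time: 1.45
eef_pos: [0.2398, 0.577, 0.2501]
tcp_rot: [0.0, 0.754, 0.657, -0.0]
wrist_force: [0.0, 0.6, 0.4]
finger_gap: 0.0852
finger_force: 0.0
```

carry_out --moves '[{"jaw": -1, "dx": 0, "dy": 0, "dz": 0, "wx": 0, "wy": 0, "wz": 1}, {"jaw": -1, "dx": 0, "dy": 0, "dz": 0, "wx": 0, "wy": 0, "wz": 0.5}, {"jaw": -1, "dx": 0, "dy": 0, "dz": 0, "wx": 0, "wy": 0, "wz": 0}]'

```text
time: 1.7
eef_pos: [0.2398, 0.5771, 0.2501]
tcp_rot: [0.0, 0.794, 0.608, -0.0]
wrist_force: [0.6, -1.7, 0.2]
finger_gap: 0.0854
finger_force: 0.0
```

```bash
cat >> h.py <<'E'
def plan(x,y,z,yaw=None):
    s=sense();M=rot(s["tcp_rot"]);d=M.T@(np.array([x,y,z])-s["eef_pos"])/.03
    yw=np.degrees(np.arctan2(M[1,1],M[0,1]));t=s
    print("t",round(s["time"],2),"pos",s["eef_pos"].round(4),"yawY",yw.round(2),"tilt",M[:,2].round(3),"units",d.round(2),"F",s["wrist_force"].round(1),"gap",round(s["finger_gap"],4),"ff",round(s["finger_force"],1))
    if yaw is not None: print("wz units",-(yaw-yw)/5)
E
python3 -c "
from h import *
plan(.407,.293,.25,-15.1)"
```

```text
t 1.7 pos [0.2398 0.5771 0.2501] yawY -15.18 tilt [-0. -0. -1.] units [-7.68  7.86  0.01] F [ 0.6 -1.7  0.2] gap 0.0854 ff 0.0
wz units -0.015568121939444169
```

carry_out --moves '[{"jaw": -1, "dx": -0.77, "dy": 0.79, "dz": 0, "wx": 0, "wy": 0, "wz": 0}, {"jaw": -1, "dx": -0.77, "dy": 0.79, "dz": 0, "wx": 0, "wy": 0, "wz": 0}, {"jaw": -1, "dx": -0.77, "dy": 0.79, "dz": 0, "wx": 0, "wy": 0, "wz": 0}, {"jaw": -1, "dx": -0.77, "dy": 0.79, "dz": 0, "wx": 0, "wy": 0, "wz": 0}, {"jaw": -1, "dx": -0.77, "dy": 0.79, "dz": 0, "wx": 0, "wy": 0, "wz": 0}]'

```text
time: 2.12
eef_pos: [0.3246, 0.4334, 0.2502]
tcp_rot: [0.0, 0.793, 0.609, -0.0]
wrist_force: [0.6, -0.1, 0.2]
finger_gap: 0.0853
finger_force: 0.0
```

carry_out --moves '[{"jaw": -1, "dx": -0.77, "dy": 0.79, "dz": 0, "wx": 0, "wy": 0, "wz": 0}, {"jaw": -1, "dx": -0.77, "dy": 0.79, "dz": 0, "wx": 0, "wy": 0, "wz": 0}, {"jaw": -1, "dx": -0.77, "dy": 0.78, "dz": 0, "wx": 0, "wy": 0, "wz": 0}, {"jaw": -1, "dx": -0.77, "dy": 0.78, "dz": 0, "wx": 0, "wy": 0, "wz": 0}, {"jaw": -1, "dx": -0.75, "dy": 0.77, "dz": 0, "wx": 0, "wy": 0, "wz": 0}]'

```text
time: 2.53
eef_pos: [0.4081, 0.2919, 0.2504]
tcp_rot: [0.0, 0.793, 0.609, 0.0]
wrist_force: [1.0, -0.4, 0.0]
finger_gap: 0.0851
finger_force: 0.0
```

carry_out --moves '[{"jaw": -1, "dx": 0, "dy": 0, "dz": 1, "wx": 0, "wy": 0, "wz": 0}, {"jaw": -1, "dx": 0, "dy": 0, "dz": 0.7, "wx": 0, "wy": 0, "wz": 0}, {"jaw": -1, "dx": 0, "dy": 0, "dz": 0, "wx": 0, "wy": 0, "wz": 0}]'

```text
time: 2.78
eef_pos: [0.406, 0.2914, 0.196]
tcp_rot: [-0.0, 0.794, 0.608, -0.003]
wrist_force: [-0.7, -1.0, 0.3]
finger_gap: 0.0853
finger_force: 0.0
```

```bash
python3 -c "
from h import *
plan(.407,.293,.103,-15.1)
c=capture('side');W=pts(c);p=W[150:330,300:470]
cv2.imwrite('pics/s1.png',cv2.resize(c['color'][180:360,320:480,::-1],(640,720))[:600])
m=(np.abs(W[...,0]-.407)<.075)&(np.abs(W[...,1]-.293)<.06)&(W[...,2]>.15)&(W[...,2]<.2)
q=W[m]
for a in np.arange(.33,.49,.01):
  k=q[np.abs(q[:,0]-a)<.005]
  if len(k)>3: print(a.round(2),len(k),np.percentile(k[:,2],2).round(3))
"
```

```text
t 2.78 pos [0.406  0.2914 0.196 ] yawY -15.05 tilt [-0.005 -0.003 -1.   ] units [0.08 0.03 3.1 ] F [-0.7 -1.   0.3] gap 0.0853 ff 0.0
wz units 0.010329469184704365
0.36 7 0.194
0.45 11 0.191
0.46 4 0.197
```

View pics/s1.png

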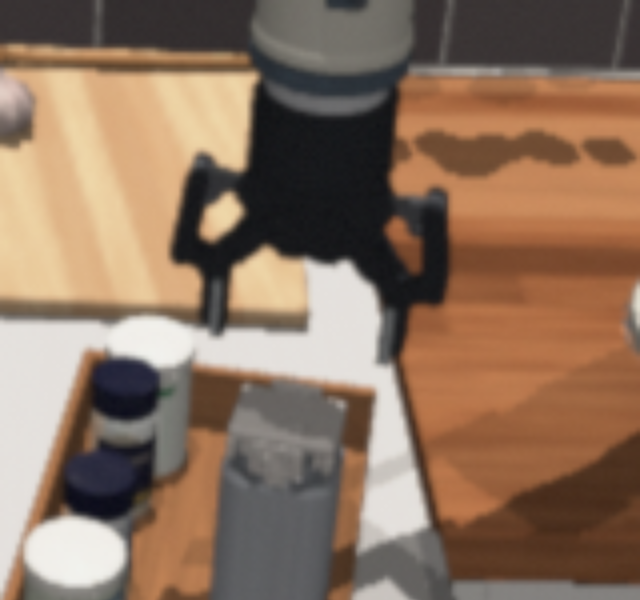

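The side crop shows the open fingers at about (213,320) and (388,350), straddling the canister. The tips are about 5 mm below the TCP when open, so I'll allow for the pads swinging forward as they close.

carry_out --moves '[{"jaw": -1, "dx": 0.08, "dy": 0.03, "dz": 0.8, "wx": 0, "wy": 0, "wz": 0}, {"jaw": -1, "dx": 0, "dy": 0, "dz": 0.8, "wx": 0, "wy": 0, "wz": 0}, {"jaw": -1, "dx": 0, "dy": 0, "dz": 0.8, "wx": 0, "wy": 0, "wz": 0}, {"jaw": -1, "dx": 0, "dy": 0, "dz": 0.83, "wx": 0, "wy": 0, "wz": 0}, {"jaw": -1, "dx": 0, "dy": 0, "dz": 0, "wx": 0, "wy": 0, "wz": 0}]'

```text
time: 3.25
eef_pos: [0.4075, 0.2949, 0.1]
tcp_rot: [-0.0, 0.793, 0.609, -0.002]
wrist_force: [-0.6, -0.7, -0.8]
finger_gap: 0.0854
finger_force: 0.0
```

carry_out --moves '[{"jaw": 0, "dx": 0, "dy": 0, "dz": 0, "wx": 0, "wy": 0, "wz": 0}, {"jaw": 0, "dx": 0, "dy": 0, "dz": 0, "wx": 0, "wy": 0, "wz": 0}, {"jaw": 0, "dx": 0, "dy": 0, "dz": 0, "wx": 0, "wy": 0, "wz": 0}, {"jaw": 0, "dx": 0, "dy": 0, "dz": 0, "wx": 0, "wy": 0, "wz": 0}, {"jaw": 0, "dx": 0, "dy": 0, "dz": 0, "wx": 0, "wy": 0, "wz": 0}]' --newtons 30

```text
time: 3.67
eef_pos: [0.4101, 0.2964, 0.1043]
tcp_rot: [-0.0, 0.794, 0.608, 0.002]
wrist_force: [0.1, 1.2, 8.0]
finger_gap: 0.0653
finger_force: 31.0
```

```bash
python3 -c "
from h import *
plan(.448-.043*.9813,.2676+.043*.1925,.099,-11.1)
plan(.506,.256,.099,-11.1)"
```

```text
t 3.67 pos [0.4101 0.2964 0.1043] yawY -15.05 tilt [ 0.002  0.002 -1.   ] units [-0.7   0.04  0.17] F [0.1 1.2 8. ] gap 0.0653 ff 31.0
wz units -0.7898685391748383
t 3.67 pos [0.4101 0.2964 0.1043] yawY -15.05 tilt [ 0.002  0.002 -1.   ] units [-0.47  3.43  0.18] F [0.1 1.2 8. ] gap 0.0653 ff 31.0
wz units -0.7898685391748383
```

carry_out --moves '[{"jaw": 0, "dx": 0, "dy": 0, "dz": -0.15, "wx": 0, "wy": 0, "wz": -0.4}, {"jaw": 0, "dx": -0.2, "dy": 0, "dz": 0, "wx": 0, "wy": 0, "wz": -0.39}, {"jaw": 0, "dx": -0.2, "dy": 0, "dz": 0, "wx": 0, "wy": 0, "wz": 0}, {"jaw": 0, "dx": -0.18, "dy": 0.2, "dz": 0, "wx": 0, "wy": 0, "wz": 0}, {"jaw": 0, "dx": 0, "dy": 0, "dz": 0, "wx": 0, "wy": 0, "wz": 0}]'

```text
time: 4.08
eef_pos: [0.4118, 0.2761, 0.1069]
tcp_rot: [0.0, 0.773, 0.635, -0.0]
wrist_force: [-0.2, 0.3, -6.5]
finger_gap: 0.0652
finger_force: 30.2
```

```bash
python3 -c "
from h import *
plan(.506,.256,.102,-11.1)
c=capture('top');save(c,'t2.png')
cv2.imwrite('pics/t2c.png',cv2.resize(c['color'][230:350,140:300,::-1],(800,600),interpolation=cv2.INTER_CUBIC))
"
```

```text
t 4.08 pos [0.4118 0.2761 0.1069] yawY -11.19 tilt [ 0.    -0.001 -1.   ] units [-0.05  3.21  0.17] F [-0.2  0.3 -6.5] gap 0.0652 ff 30.2
wz units -0.01764204100075233
```

View pics/t2c.png

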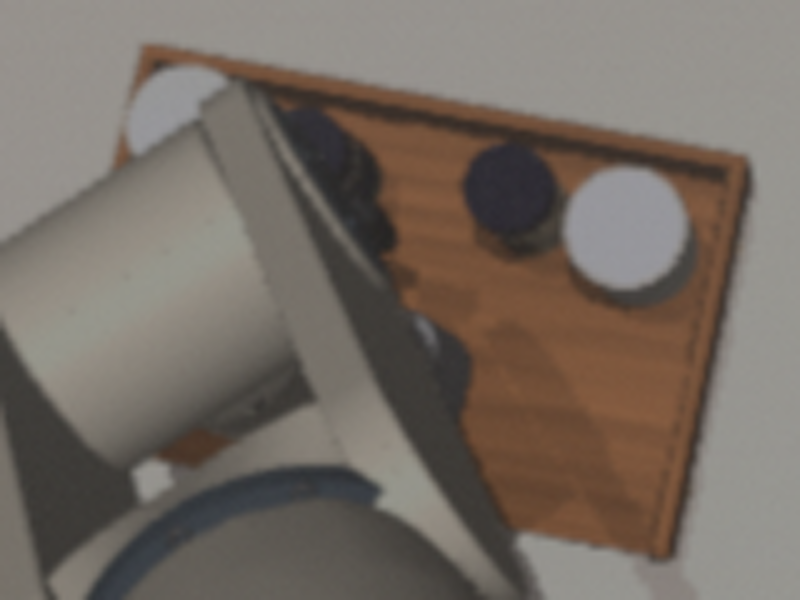

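The top view shows the arm hiding the canister, with the jars and tubs undisturbed (right jar at crop (510,188)). Since the downward load matches the canister's weight, it is lifted slightly, so I'll lower it a touch and push in.

carry_out --moves '[{"jaw": 0, "dx": 0, "dy": 0, "dz": 0.07, "wx": 0, "wy": 0, "wz": 0}, {"jaw": 0, "dx": 0, "dy": 0.4, "dz": 0, "wx": 0, "wy": 0, "wz": 0}, {"jaw": 0, "dx": 0, "dy": 0.5, "dz": 0, "wx": 0, "wy": 0, "wz": 0}, {"jaw": 0, "dx": 0, "dy": 0.5, "dz": 0, "wx": 0, "wy": 0, "wz": 0}, {"jaw": 0, "dx": -0.02, "dy": 0.3, "dz": 0, "wx": 0, "wy": 0, "wz": 0}]'

```text
time: 4.55
eef_pos: [0.4639, 0.267, 0.1049]
tcp_rot: [0.0, 0.772, 0.635, 0.001]
wrist_force: [0.7, 0.6, -7.0]
finger_gap: 0.065
finger_force: 30.5
```

carry_out --moves '[{"jaw": 0, "dx": 0, "dy": 0.12, "dz": 0, "wx": 0, "wy": 0, "wz": 0}, {"jaw": 0, "dx": 0, "dy": 0.12, "dz": 0, "wx": 0, "wy": 0, "wz": 0}, {"jaw": 0, "dx": 0, "dy": 0.12, "dz": 0, "wx": 0, "wy": 0, "wz": 0}, {"jaw": 0, "dx": 0, "dy": 0.12, "dz": 0, "wx": 0, "wy": 0, "wz": 0}, {"jaw": 0, "dx": 0, "dy": 0.12, "dz": 0, "wx": 0, "wy": 0, "wz": 0}]'

```text
time: 4.97
eef_pos: [0.4788, 0.2633, 0.1046]
tcp_rot: [-0.0, 0.772, 0.635, -0.0]
wrist_force: [-0.9, 0.2, -6.0]
finger_gap: 0.0652
finger_force: 30.6
```

```bash
python3 -c "
from h import *
plan(.506,.256,.104,-11.1)
c=capture('side')
cv2.imwrite('pics/s3.png',cv2.resize(c['color'][240:390,290:450,::-1],(640,600),interpolation=cv2.INTER_CUBIC))
"
```

```text
t 4.97 pos [0.4788 0.2633 0.1046] yawY -11.1 tilt [-0.001 -0.    -1.   ] units [-0.06  0.94  0.02] F [-0.9  0.2 -6. ] gap 0.0652 ff 30.6
wz units -0.00030943076788396694
```

View pics/s3.png

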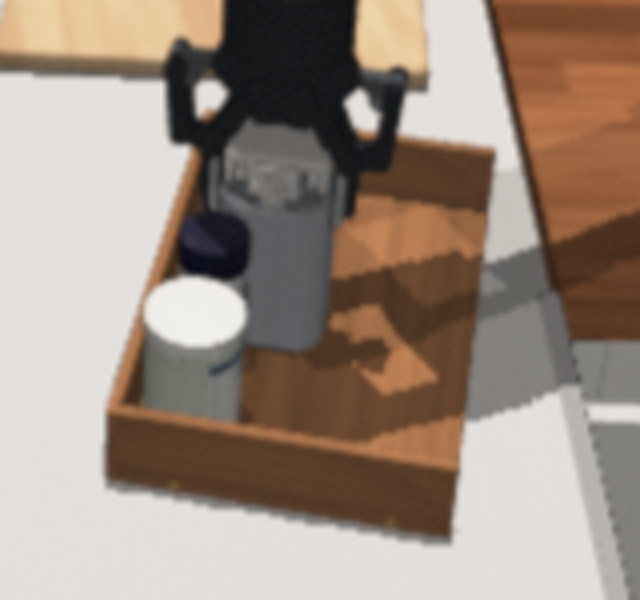

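The side view shows the canister upright in the grip, entering beside the left jar at (213,245), with nothing tipped. It still hangs from the gripper, so I'll lower it and keep pushing.

carry_out --moves '[{"jaw": 0, "dx": 0, "dy": 0.05, "dz": 0.05, "wx": 0, "wy": 0, "wz": 0}, {"jaw": 0, "dx": 0, "dy": 0.12, "dz": 0.05, "wx": 0, "wy": 0, "wz": 0}, {"jaw": 0, "dx": -0.02, "dy": 0.12, "dz": 0, "wx": 0, "wy": 0, "wz": 0}, {"jaw": 0, "dx": 0, "dy": 0.12, "dz": 0, "wx": 0, "wy": 0, "wz": 0}, {"jaw": 0, "dx": 0, "dy": 0, "dz": 0, "wx": 0, "wy": 0, "wz": 0}]'

```text
time: 5.43
eef_pos: [0.4877, 0.2616, 0.1043]
tcp_rot: [-0.003, 0.773, 0.635, -0.002]
wrist_force: [-23.8, 5.0, 34.8]
finger_gap: 0.0653
finger_force: 36.3
```

carry_out --moves '[{"jaw": 0, "dx": 0, "dy": 0.12, "dz": 0, "wx": 0, "wy": 0, "wz": 0}, {"jaw": 0, "dx": 0, "dy": 0.12, "dz": 0, "wx": 0, "wy": 0, "wz": 0}, {"jaw": 0, "dx": 0, "dy": 0.12, "dz": 0, "wx": 0, "wy": 0, "wz": 0}, {"jaw": 0, "dx": 0, "dy": 0.1, "dz": 0, "wx": 0, "wy": 0, "wz": 0}, {"jaw": 0, "dx": 0, "dy": 0, "dz": 0, "wx": 0, "wy": 0, "wz": 0}]'

```text
time: 5.85
eef_pos: [0.5007, 0.2589, 0.1043]
tcp_rot: [-0.003, 0.773, 0.635, -0.003]
wrist_force: [-25.0, 4.9, 35.7]
finger_gap: 0.0654
finger_force: 36.7
```

```bash
python3 -c "
from h import *
plan(.506,.256,.104,-11.1)"
```

```text
t 5.85 pos [0.5007 0.2589 0.1043] yawY -11.21 tilt [-0.008  0.001 -1.   ] units [-0.06  0.19  0.01] F [-25.    4.9  35.7] gap 0.0654 ff 36.7
wz units -0.021487725653598487
```

carry_out --moves '[{"jaw": 0, "dx": 0, "dy": 0, "dz": -0.07, "wx": 0, "wy": 0, "wz": 0}, {"jaw": 0, "dx": -0.03, "dy": 0.08, "dz": 0, "wx": 0, "wy": 0, "wz": 0}, {"jaw": 0, "dx": 0, "dy": 0.08, "dz": 0, "wx": 0, "wy": 0, "wz": 0}, {"jaw": 0, "dx": 0, "dy": 0.05, "dz": 0, "wx": 0, "wy": 0, "wz": 0}, {"jaw": 0, "dx": 0, "dy": 0, "dz": 0, "wx": 0, "wy": 0, "wz": 0}]'

```text
time: 6.27
eef_pos: [0.5088, 0.2563, 0.1043]
tcp_rot: [-0.002, 0.772, 0.635, -0.001]
wrist_force: [-14.2, 6.2, 12.0]
finger_gap: 0.0656
finger_force: 33.0
```

```bash
python3 -c "
from h import *
plan(.506,.256,.104,-11.1)"
```

```text
t 6.27 pos [0.5088 0.2563 0.1043] yawY -11.15 tilt [-0.004  0.001 -1.   ] units [-0.03 -0.09  0.01] F [-14.2   6.2  12. ] gap 0.0656 ff 33.0
wz units -0.010200217297721536
```

carry_out --moves '[{"jaw": 0, "dx": 0, "dy": 0.06, "dz": 0, "wx": 0, "wy": 0, "wz": 0}, {"jaw": 0, "dx": 0, "dy": 0, "dz": 0, "wx": 0, "wy": 0, "wz": 0}]'

```text
time: 6.43
eef_pos: [0.509, 0.2562, 0.1044]
tcp_rot: [-0.003, 0.773, 0.635, -0.003]
wrist_force: [-21.1, 7.8, 16.9]
finger_gap: 0.065
finger_force: 33.8
```

carry_out --moves '[{"jaw": 0, "dx": 0, "dy": 0.06, "dz": 0, "wx": 0, "wy": 0, "wz": 0}, {"jaw": 0, "dx": 0, "dy": 0, "dz": 0, "wx": 0, "wy": 0, "wz": 0}]'

```text
time: 6.6
eef_pos: [0.5093, 0.256, 0.1044]
tcp_rot: [-0.003, 0.773, 0.635, -0.004]
wrist_force: [-28.1, 11.2, 23.6]
finger_gap: 0.065
finger_force: 34.6
```

It's home, because more push only raises the force. I'll ease off, release, rise and look.

carry_out --moves '[{"jaw": 0, "dx": 0, "dy": -0.1, "dz": -0.05, "wx": 0, "wy": 0, "wz": 0}, {"jaw": 0, "dx": 0, "dy": -0.1, "dz": 0, "wx": 0, "wy": 0, "wz": 0}, {"jaw": -1, "dx": 0, "dy": 0, "dz": 0, "wx": 0, "wy": 0, "wz": 0}, {"jaw": -1, "dx": 0, "dy": 0, "dz": 0, "wx": 0, "wy": 0, "wz": 0}, {"jaw": -1, "dx": 0, "dy": 0, "dz": 0, "wx": 0, "wy": 0, "wz": 0}]'

```text
time: 7.02
eef_pos: [0.5094, 0.2562, 0.1058]
tcp_rot: [0.0, 0.772, 0.635, 0.001]
wrist_force: [1.2, -0.7, 0.6]
finger_gap: 0.0854
finger_force: 0.0
```

carry_out --moves '[{"jaw": -1, "dx": 0, "dy": 0, "dz": 0, "wx": 0, "wy": 0, "wz": 0}, {"jaw": -1, "dx": 0, "dy": 0, "dz": 0, "wx": 0, "wy": 0, "wz": 0}]'

```text
time: 7.18
eef_pos: [0.5088, 0.2561, 0.1056]
tcp_rot: [0.0, 0.772, 0.635, 0.0]
wrist_force: [0.1, -0.8, 0.1]
finger_gap: 0.0853
finger_force: 0.0
```

```bash
python3 -c "
from h import *
plan(.5088,.256,.19,-11.1)"
```

```text
t 7.18 pos [0.5088 0.2561 0.1056] yawY -11.13 tilt [ 0.001  0.    -1.   ] units [-0.    0.   -2.81] F [ 0.1 -0.8  0.1] gap 0.0853 ff 0.0
wz units -0.005852982991018507
```

carry_out --moves '[{"jaw": -1, "dx": 0, "dy": 0, "dz": -0.6, "wx": 0, "wy": 0, "wz": 0}, {"jaw": -1, "dx": 0, "dy": 0, "dz": -1, "wx": 0, "wy": 0, "wz": 0}, {"jaw": -1, "dx": 0, "dy": 0, "dz": -1, "wx": 0, "wy": 0, "wz": 0}, {"jaw": -1, "dx": 0, "dy": 0, "dz": -1, "wx": 0, "wy": 0, "wz": 1}, {"jaw": -1, "dx": 0, "dy": 0, "dz": -0.6, "wx": 0, "wy": 0, "wz": 1}]'

```text
time: 7.6
eef_pos: [0.5094, 0.2565, 0.2347]
tcp_rot: [0.0, 0.826, 0.564, 0.002]
wrist_force: [1.0, 0.7, 0.1]
finger_gap: 0.0858
finger_force: 0.0
```

carry_out --moves '[{"jaw": -1, "dx": 0, "dy": 0, "dz": 0, "wx": 0, "wy": 0, "wz": 1}, {"jaw": -1, "dx": 0, "dy": 0, "dz": 0, "wx": 0, "wy": 0, "wz": 1}, {"jaw": -1, "dx": 0, "dy": 0, "dz": 0, "wx": 0, "wy": 0, "wz": 1}, {"jaw": -1, "dx": 0, "dy": 0, "dz": 0, "wx": 0, "wy": 0, "wz": 1}, {"jaw": -1, "dx": 0, "dy": 0, "dz": 0, "wx": 0, "wy": 0, "wz": 1}]'

```text
time: 8.02
eef_pos: [0.5084, 0.2561, 0.2316]
tcp_rot: [0.0, 0.928, 0.372, 0.0]
wrist_force: [-0.2, -0.3, -0.5]
finger_gap: 0.0854
finger_force: 0.0
```

carry_out --moves '[{"jaw": -1, "dx": 0, "dy": 0, "dz": 0, "wx": 0, "wy": 0, "wz": 1}, {"jaw": -1, "dx": 0, "dy": 0, "dz": 0, "wx": 0, "wy": 0, "wz": 1}, {"jaw": -1, "dx": 0, "dy": 0, "dz": 0, "wx": 0, "wy": 0, "wz": 1}, {"jaw": -1, "dx": 0, "dy": 0, "dz": 0, "wx": 0, "wy": 0, "wz": 1}, {"jaw": -1, "dx": 0, "dy": 0, "dz": 0, "wx": 0, "wy": 0, "wz": 1}]'

```text
time: 8.43
eef_pos: [0.5084, 0.2561, 0.2315]
tcp_rot: [-0.0, 0.987, 0.162, 0.0]
wrist_force: [-0.2, 0.7, 0.1]
finger_gap: 0.0856
finger_force: 0.0
```

carry_out --moves '[{"jaw": -1, "dx": 0, "dy": 0, "dz": 0, "wx": 0, "wy": 0, "wz": 1}, {"jaw": -1, "dx": 0, "dy": 0, "dz": 0, "wx": 0, "wy": 0, "wz": 1}, {"jaw": -1, "dx": 0, "dy": 0, "dz": 0, "wx": 0, "wy": 0, "wz": 1}, {"jaw": -1, "dx": 0, "dy": 0, "dz": 0, "wx": 0, "wy": 0, "wz": 1}, {"jaw": -1, "dx": 0, "dy": 0, "dz": 0, "wx": 0, "wy": 0, "wz": 1}]'

```text
time: 8.85
eef_pos: [0.5085, 0.2561, 0.2315]
tcp_rot: [-0.0, 0.998, -0.056, 0.0]
wrist_force: [0.1, 0.2, -0.5]
finger_gap: 0.0853
finger_force: 0.0
```

carry_out --moves '[{"jaw": -1, "dx": 0, "dy": 0, "dz": 0, "wx": 0, "wy": 0, "wz": 1}, {"jaw": -1, "dx": 0, "dy": 0, "dz": 0, "wx": 0, "wy": 0, "wz": 0}]'

```text
time: 9.02
eef_pos: [0.5084, 0.2561, 0.2315]
tcp_rot: [-0.0, 0.995, -0.099, 0.0]
wrist_force: [-0.1, -0.3, -0.1]
finger_gap: 0.0855
finger_force: 0.0
```

```bash
python3 -c "
from h import *
plan(.5088,.256,.14,-101.1)
c=capture('side')
cv2.imwrite('pics/s4.png',cv2.resize(c['color'][220:370,290:450,::-1],(640,600),interpolation=cv2.INTER_CUBIC))
W=pts(c);Z=W[...,2]
m=(Z>.139)&(Z<.149)&(np.hypot(W[...,0]-.509,W[...,1]-.256)<.05)
P=W[m];print(len(P),P.mean(0));print(cv2.minAreaRect((P[:,:2]*1000).astype(np.float32)))
v,u=np.nonzero(m);print(u.min(),u.max(),v.min(),v.max())
"
```

```text
t 9.02 pos [0.5084 0.2561 0.2315] yawY -101.35 tilt [ 0.  0. -1.] units [0.01 0.   3.05] F [-0.1 -0.3 -0.1] gap 0.0855 ff 0.0
wz units -0.049365211043277665
397 [0.50464096 0.25751529 0.14390668]
((504.2829284667969, 254.791259765625), (71.19900512695312, 59.356937408447266), 77.77726745605469)
335 362 263 283
```

View pics/s4.png

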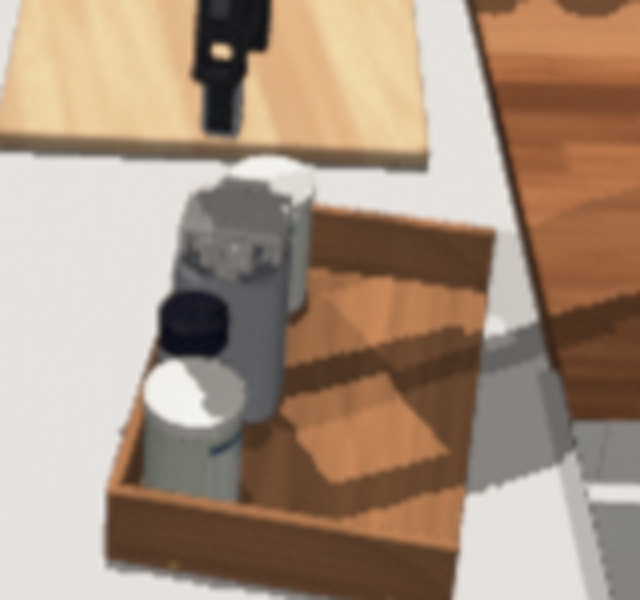

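The side view shows the canister home between the jars, everything standing, the jar lid at (193,322) and the cap at (240,215). The measured cap centre agrees with the TCP to about 4 mm, so I'll go down onto the tabs.

carry_out --moves '[{"jaw": -1, "dx": 0, "dy": 0.04, "dz": 0.8, "wx": 0, "wy": 0, "wz": 0}, {"jaw": -1, "dx": 0, "dy": 0, "dz": 0.8, "wx": 0, "wy": 0, "wz": 0}, {"jaw": -1, "dx": 0, "dy": 0, "dz": 0.8, "wx": 0, "wy": 0, "wz": 0}, {"jaw": -1, "dx": 0, "dy": 0, "dz": 0.65, "wx": 0, "wy": 0, "wz": 0}, {"jaw": -1, "dx": 0, "dy": 0, "dz": 0, "wx": 0, "wy": 0, "wz": 0}]'

```text
time: 9.48
eef_pos: [0.5058, 0.2538, 0.1363]
tcp_rot: [0.002, 0.995, -0.095, -0.002]
wrist_force: [-2.1, 0.2, -1.2]
finger_gap: 0.0851
finger_force: 0.0
```

carry_out --moves '[{"jaw": 0.2, "dx": 0, "dy": 0, "dz": 0, "wx": 0, "wy": 0, "wz": 0}, {"jaw": 0.2, "dx": 0, "dy": 0, "dz": 0, "wx": 0, "wy": 0, "wz": 0}, {"jaw": 0.2, "dx": 0, "dy": 0, "dz": 0, "wx": 0, "wy": 0, "wz": 0}, {"jaw": 0.2, "dx": 0, "dy": 0, "dz": 0, "wx": 0, "wy": 0, "wz": 0}, {"jaw": 0.2, "dx": 0, "dy": 0, "dz": 0, "wx": 0, "wy": 0, "wz": 0}]' --newtons 22

```text
time: 9.9
eef_pos: [0.509, 0.2551, 0.1421]
tcp_rot: [-0.0, 0.995, -0.096, 0.001]
wrist_force: [-1.5, -4.1, 5.5]
finger_gap: 0.055
finger_force: 22.7
```

```bash
python3 -c "
from h import *
plan(.5088,.256,.14,-101.1);print(sense()['ft_torque'],sense()['joint_positions'])"
```

```text
t 9.9 pos [0.509  0.2551 0.1421] yawY -101.06 tilt [ 0.003  0.001 -1.   ] units [-0.01 -0.03  0.07] F [-1.5 -4.1  5.5] gap 0.055 ff 22.7
wz units 0.008804320389799614
[-0.60575161  0.22641949  0.04065504] [ 4.62259322e-01  3.92983271e-01  1.84830523e+00 -8.39814399e-04
  8.97753975e-01  2.22654280e+00]
```

Opening is 55 mm, so both tabs are fully in. I'll turn anticlockwise, gently at first.

carry_out --moves '[{"jaw": 0.2, "dx": 0, "dy": 0, "dz": 0, "wx": 0, "wy": 0, "wz": -0.4}, {"jaw": 0.2, "dx": 0, "dy": 0, "dz": 0, "wx": 0, "wy": 0, "wz": -0.6}, {"jaw": 0.2, "dx": 0, "dy": 0, "dz": 0, "wx": 0, "wy": 0, "wz": -0.6}, {"jaw": 0.2, "dx": 0, "dy": 0, "dz": 0, "wx": 0, "wy": 0, "wz": -0.6}, {"jaw": 0.2, "dx": 0, "dy": 0, "dz": 0, "wx": 0, "wy": 0, "wz": -0.6}]'

```text
time: 10.32
eef_pos: [0.5093, 0.2553, 0.1421]
tcp_rot: [-0.001, 1.0, 0.027, 0.002]
wrist_force: [0.0, -1.1, 3.1]
finger_gap: 0.0548
finger_force: 22.7
```

```bash
python3 -c "
from h import *
plan(.5088,.256,.14,-26);print(sense()['ft_torque'])"
```

```text
t 10.32 pos [0.5093 0.2553 0.1421] yawY -86.92 tilt [ 0.003  0.001 -1.   ] units [-0.02 -0.02  0.07] F [ 0.  -1.1  3.1] gap 0.0548 ff 22.7
wz units -12.184000464619952
[-0.25206818 -0.06972    -0.06227238]
```

Turning freely with a low moment. I'll continue to about 1.33 rad in total.

carry_out --moves '[{"jaw": 0.2, "dx": 0, "dy": 0, "dz": 0, "wx": 0, "wy": 0, "wz": -0.8}, {"jaw": 0.2, "dx": 0, "dy": 0, "dz": 0, "wx": 0, "wy": 0, "wz": -0.8}, {"jaw": 0.2, "dx": 0, "dy": 0, "dz": 0, "wx": 0, "wy": 0, "wz": -0.8}, {"jaw": 0.2, "dx": 0, "dy": 0, "dz": 0, "wx": 0, "wy": 0, "wz": -0.8}, {"jaw": 0.2, "dx": 0, "dy": 0, "dz": 0, "wx": 0, "wy": 0, "wz": -0.8}]'

```text
time: 10.73
eef_pos: [0.5093, 0.2557, 0.1421]
tcp_rot: [-0.001, 0.98, 0.2, 0.002]
wrist_force: [-0.2, 1.3, 2.3]
finger_gap: 0.0551
finger_force: 23.0
```

carry_out --moves '[{"jaw": 0.2, "dx": 0, "dy": 0, "dz": 0, "wx": 0, "wy": 0, "wz": -0.8}, {"jaw": 0.2, "dx": 0, "dy": 0, "dz": 0, "wx": 0, "wy": 0, "wz": -0.8}, {"jaw": 0.2, "dx": 0, "dy": 0, "dz": 0, "wx": 0, "wy": 0, "wz": -0.8}, {"jaw": 0.2, "dx": 0, "dy": 0, "dz": 0, "wx": 0, "wy": 0, "wz": -0.8}, {"jaw": 0.2, "dx": 0, "dy": 0, "dz": 0, "wx": 0, "wy": 0, "wz": -0.8}]'

```text
time: 11.15
eef_pos: [0.5089, 0.256, 0.1421]
tcp_rot: [-0.001, 0.93, 0.367, 0.002]
wrist_force: [-2.6, 3.0, 3.8]
finger_gap: 0.0553
finger_force: 23.6
```

carry_out --moves '[{"jaw": 0.2, "dx": 0, "dy": 0, "dz": 0, "wx": 0, "wy": 0, "wz": -0.8}, {"jaw": 0.2, "dx": 0, "dy": 0, "dz": 0, "wx": 0, "wy": 0, "wz": -0.8}, {"jaw": 0.2, "dx": 0, "dy": 0, "dz": 0, "wx": 0, "wy": 0, "wz": -0.8}, {"jaw": 0.2, "dx": 0, "dy": 0, "dz": 0, "wx": 0, "wy": 0, "wz": -0.8}, {"jaw": 0.2, "dx": 0, "dy": 0, "dz": 0, "wx": 0, "wy": 0, "wz": -0.8}]'

```text
time: 11.57
eef_pos: [0.5085, 0.2557, 0.1421]
tcp_rot: [-0.0, 0.852, 0.523, 0.001]
wrist_force: [-4.5, -0.4, 6.7]
finger_gap: 0.0547
finger_force: 24.0
```

```bash
python3 -c "
from h import *
plan(.5088,.256,.14,-26);print(sense()['ft_torque'])"
```

```text
t 11.57 pos [0.5085 0.2557 0.1421] yawY -26.9 tilt [ 0.002  0.002 -1.   ] units [0.01 0.   0.07] F [-4.5 -0.4  6.7] gap 0.0547 ff 24.0
wz units -0.17934765045414452
[-0.00160098  0.75687985 -0.08220682]
```

carry_out --moves '[{"jaw": 0.2, "dx": 0, "dy": 0, "dz": -0.1, "wx": 0, "wy": 0, "wz": 0}, {"jaw": 0.2, "dx": 0, "dy": 0, "dz": -0.1, "wx": 0, "wy": 0, "wz": 0}, {"jaw": 0.2, "dx": 0, "dy": 0, "dz": -0.15, "wx": 0, "wy": 0, "wz": 0}, {"jaw": 0.2, "dx": 0, "dy": 0, "dz": -0.15, "wx": 0, "wy": 0, "wz": 0}, {"jaw": 0.2, "dx": 0, "dy": 0, "dz": 0, "wx": 0, "wy": 0, "wz": 0}]'

```text
time: 11.98
eef_pos: [0.5085, 0.2553, 0.1562]
tcp_rot: [0.0, 0.853, 0.521, 0.001]
wrist_force: [-0.9, 0.4, 0.3]
finger_gap: 0.055
finger_force: 24.9
```

carry_out --moves '[{"jaw": 0.2, "dx": 0, "dy": 0, "dz": -0.4, "wx": 0, "wy": 0, "wz": 0}, {"jaw": 0.2, "dx": 0, "dy": 0, "dz": -0.6, "wx": 0, "wy": 0, "wz": 0}, {"jaw": 0.2, "dx": 0, "dy": 0, "dz": -0.7, "wx": 0, "wy": 0, "wz": 0}, {"jaw": 0.2, "dx": 0, "dy": 0, "dz": -0.5, "wx": 0, "wy": 0, "wz": 0}, {"jaw": 0.2, "dx": 0, "dy": 0, "dz": 0, "wx": 0, "wy": 0, "wz": 0}]'

```text
time: 12.4
eef_pos: [0.5099, 0.2558, 0.2249]
tcp_rot: [0.0, 0.853, 0.522, 0.003]
wrist_force: [0.4, 0.6, 0.0]
finger_gap: 0.0547
finger_force: 24.5
```

```bash
python3 -c "
from h import *
plan(.47,-.105,.15,-26)"
```

```text
t 12.4 pos [0.5099 0.2558 0.2249] yawY -27.13 tilt [ 0.005  0.002 -1.   ] units [-11.32   4.29   2.46] F [0.4 0.6 0. ] gap 0.0547 ff 24.5
wz units -0.22645984129264535
```

carry_out --moves '[{"jaw": 0.2, "dx": -0.5, "dy": 0.19, "dz": 0, "wx": 0, "wy": 0, "wz": 0}, {"jaw": 0.2, "dx": -0.8, "dy": 0.3, "dz": 0, "wx": 0, "wy": 0, "wz": 0}, {"jaw": 0.2, "dx": -0.8, "dy": 0.3, "dz": 0, "wx": 0, "wy": 0, "wz": 0}, {"jaw": 0.2, "dx": -0.8, "dy": 0.3, "dz": 0, "wx": 0, "wy": 0, "wz": 0}, {"jaw": 0.2, "dx": -0.8, "dy": 0.3, "dz": 0, "wx": 0, "wy": 0, "wz": 0}]'

```text
time: 12.82
eef_pos: [0.4934, 0.1353, 0.22]
tcp_rot: [-0.0, 0.853, 0.522, -0.001]
wrist_force: [-0.1, 0.5, -1.1]
finger_gap: 0.0547
finger_force: 24.5
```

carry_out --moves '[{"jaw": 0.2, "dx": -0.8, "dy": 0.3, "dz": 0, "wx": 0, "wy": 0, "wz": 0}, {"jaw": 0.2, "dx": -0.8, "dy": 0.3, "dz": 0, "wx": 0, "wy": 0, "wz": 0}, {"jaw": 0.2, "dx": -0.8, "dy": 0.3, "dz": 0, "wx": 0, "wy": 0, "wz": 0}, {"jaw": 0.2, "dx": -0.8, "dy": 0.3, "dz": 0, "wx": 0, "wy": 0, "wz": 0}, {"jaw": 0.2, "dx": -0.8, "dy": 0.3, "dz": 0.2, "wx": 0, "wy": 0, "wz": 0}]'

```text
time: 13.23
eef_pos: [0.4792, 0.008, 0.2149]
tcp_rot: [0.0, 0.853, 0.522, 0.0]
wrist_force: [1.1, -0.8, -0.7]
finger_gap: 0.0546
finger_force: 24.5
```

carry_out --moves '[{"jaw": 0.2, "dx": -0.8, "dy": 0.3, "dz": 0.5, "wx": 0, "wy": 0, "wz": 0}, {"jaw": 0.2, "dx": -0.8, "dy": 0.3, "dz": 0.7, "wx": 0, "wy": 0, "wz": 0}, {"jaw": 0.2, "dx": -0.8, "dy": 0.3, "dz": 0.7, "wx": 0, "wy": 0, "wz": 0}, {"jaw": 0.2, "dx": -0.8, "dy": 0.3, "dz": 0.7, "wx": 0, "wy": 0, "wz": 0}, {"jaw": 0.2, "dx": -0.42, "dy": 0.2, "dz": 0.5, "wx": 0, "wy": 0, "wz": 0}]'

```text
time: 13.65
eef_pos: [0.4653, -0.1082, 0.1197]
tcp_rot: [-0.001, 0.853, 0.521, -0.001]
wrist_force: [0.4, 0.2, -1.7]
finger_gap: 0.0548
finger_force: 24.5
```

carry_out --moves '[{"jaw": 0.2, "dx": 0, "dy": 0, "dz": 0.3, "wx": 0, "wy": 0, "wz": 0}, {"jaw": 0.2, "dx": 0, "dy": 0, "dz": 0, "wx": 0, "wy": 0, "wz": 0}]'

```text
time: 13.82
eef_pos: [0.4656, -0.1064, 0.1107]
tcp_rot: [-0.002, 0.854, 0.521, -0.002]
wrist_force: [-0.1, 0.6, 0.1]
finger_gap: 0.0545
finger_force: 24.5
```

```bash
python3 -c "
from h import *
plan(.47,-.105,.048,-26)
c=capture('side')
cv2.imwrite('pics/s5.png',cv2.resize(c['color'][160:310,260:420,::-1],(640,600),interpolation=cv2.INTER_CUBIC))
"
```

```text
t 13.82 pos [ 0.4656 -0.1064  0.1107] yawY -27.24 tilt [-0.004  0.001 -1.   ] units [0.11 0.12 2.09] F [-0.1  0.6  0.1] gap 0.0545 ff 24.5
wz units -0.24736623602282393
```

View pics/s5.png

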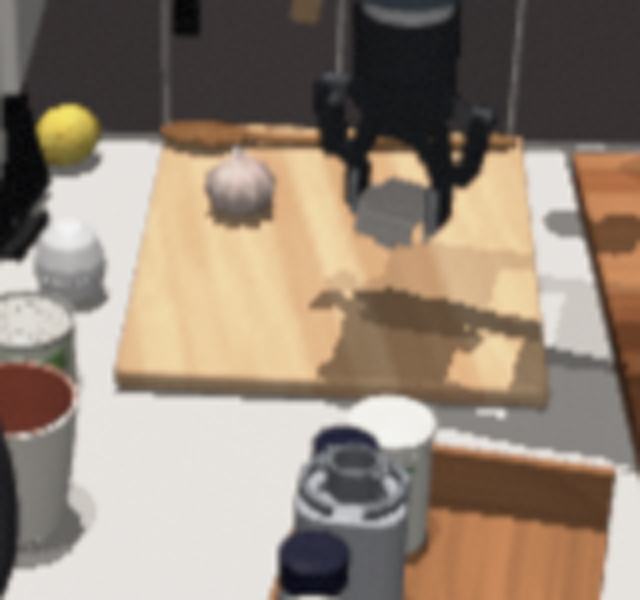

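The side view shows the cap held level over the board at (395,210), and the open canister standing between the jars at (350,490). Next I lower the cap.

carry_out --moves '[{"jaw": 0.2, "dx": 0, "dy": 0, "dz": 0.5, "wx": 0, "wy": 0, "wz": 0}, {"jaw": 0.2, "dx": 0, "dy": 0, "dz": 0.6, "wx": 0, "wy": 0, "wz": 0}, {"jaw": 0.2, "dx": 0, "dy": 0, "dz": 0.5, "wx": 0, "wy": 0, "wz": 0}, {"jaw": 0.2, "dx": 0, "dy": 0, "dz": 0.2, "wx": 0, "wy": 0, "wz": 0}, {"jaw": 0.2, "dx": 0, "dy": 0, "dz": 0, "wx": 0, "wy": 0, "wz": 0}]'

```text
time: 14.28
eef_pos: [0.4673, -0.1051, 0.0585]
tcp_rot: [-0.001, 0.853, 0.522, -0.001]
wrist_force: [-0.0, 0.2, -0.2]
finger_gap: 0.0546
finger_force: 24.5
```

carry_out --moves '[{"jaw": 0.2, "dx": 0, "dy": 0, "dz": 0.07, "wx": 0, "wy": 0, "wz": 0}, {"jaw": 0.2, "dx": 0, "dy": 0, "dz": 0.05, "wx": 0, "wy": 0, "wz": 0}, {"jaw": 0.2, "dx": 0, "dy": 0, "dz": 0, "wx": 0, "wy": 0, "wz": 0}]'

```text
time: 14.53
eef_pos: [0.4683, -0.1059, 0.0559]
tcp_rot: [0.0, 0.853, 0.522, 0.0]
wrist_force: [0.1, 0.2, -1.2]
finger_gap: 0.0548
finger_force: 24.5
```

carry_out --moves '[{"jaw": 0.2, "dx": 0, "dy": 0, "dz": 0.07, "wx": 0, "wy": 0, "wz": 0}, {"jaw": 0.2, "dx": 0, "dy": 0, "dz": 0.07, "wx": 0, "wy": 0, "wz": 0}, {"jaw": 0.2, "dx": 0, "dy": 0, "dz": 0, "wx": 0, "wy": 0, "wz": 0}]'

```text
time: 14.78
eef_pos: [0.4677, -0.106, 0.051]
tcp_rot: [0.0, 0.853, 0.522, 0.0]
wrist_force: [-0.4, 0.4, 0.1]
finger_gap: 0.0549
finger_force: 24.5
```

carry_out --moves '[{"jaw": 0.2, "dx": 0, "dy": 0, "dz": 0.06, "wx": 0, "wy": 0, "wz": 0}, {"jaw": 0.2, "dx": 0, "dy": 0, "dz": 0, "wx": 0, "wy": 0, "wz": 0}, {"jaw": 0.2, "dx": 0, "dy": 0, "dz": 0, "wx": 0, "wy": 0, "wz": 0}]'

```text
time: 15.03
eef_pos: [0.4677, -0.106, 0.0492]
tcp_rot: [-0.0, 0.853, 0.522, -0.0]
wrist_force: [-0.1, 0.0, -0.5]
finger_gap: 0.0548
finger_force: 24.5
```

carry_out --moves '[{"jaw": 0.2, "dx": 0, "dy": 0, "dz": 0.04, "wx": 0, "wy": 0, "wz": 0}, {"jaw": 0.2, "dx": 0, "dy": 0, "dz": 0, "wx": 0, "wy": 0, "wz": 0}, {"jaw": 0.2, "dx": 0, "dy": 0, "dz": 0, "wx": 0, "wy": 0, "wz": 0}]'

```text
time: 15.28
eef_pos: [0.4679, -0.106, 0.0483]
tcp_rot: [0.0, 0.853, 0.522, 0.0]
wrist_force: [-1.9, -0.0, 4.5]
finger_gap: 0.0549
finger_force: 25.9
```

carry_out --moves '[{"jaw": 0.2, "dx": 0, "dy": 0, "dz": 0.03, "wx": 0, "wy": 0, "wz": 0}, {"jaw": 0.2, "dx": 0, "dy": 0, "dz": 0, "wx": 0, "wy": 0, "wz": 0}, {"jaw": 0.2, "dx": 0, "dy": 0, "dz": 0, "wx": 0, "wy": 0, "wz": 0}]'

```text
time: 15.53
eef_pos: [0.4679, -0.106, 0.0481]
tcp_rot: [0.0, 0.853, 0.522, 0.0]
wrist_force: [-4.6, 0.6, 18.5]
finger_gap: 0.0547
finger_force: 29.7
```

The cap is on the board. I'll ease the force, open and rise.

carry_out --moves '[{"jaw": 0.2, "dx": 0, "dy": 0, "dz": -0.03, "wx": 0, "wy": 0, "wz": 0}, {"jaw": -0.25, "dx": 0, "dy": 0, "dz": 0, "wx": 0, "wy": 0, "wz": 0}, {"jaw": -0.4, "dx": 0, "dy": 0, "dz": 0, "wx": 0, "wy": 0, "wz": 0}, {"jaw": -0.7, "dx": 0, "dy": 0, "dz": 0, "wx": 0, "wy": 0, "wz": 0}, {"jaw": -1, "dx": 0, "dy": 0, "dz": 0, "wx": 0, "wy": 0, "wz": 0}]'

```text
time: 15.95
eef_pos: [0.4677, -0.1059, 0.0479]
tcp_rot: [-0.0, 0.853, 0.522, -0.0]
wrist_force: [-1.0, 0.4, 0.1]
finger_gap: 0.0813
finger_force: 0.0
```

carry_out --moves '[{"jaw": -1, "dx": 0, "dy": 0, "dz": 0, "wx": 0, "wy": 0, "wz": 0}, {"jaw": -1, "dx": 0, "dy": 0, "dz": 0, "wx": 0, "wy": 0, "wz": 0}, {"jaw": -1, "dx": 0, "dy": 0, "dz": -0.3, "wx": 0, "wy": 0, "wz": 0}, {"jaw": -1, "dx": 0, "dy": 0, "dz": -0.7, "wx": 0, "wy": 0, "wz": 0}, {"jaw": -1, "dx": 0, "dy": 0, "dz": -1, "wx": 0, "wy": 0, "wz": 0}]'

```text
time: 16.37
eef_pos: [0.4662, -0.1056, 0.1076]
tcp_rot: [-0.001, 0.853, 0.522, -0.002]
wrist_force: [1.3, -1.7, 0.7]
finger_gap: 0.0852
finger_force: 0.0
```

carry_out --moves '[{"jaw": -1, "dx": 0, "dy": 0, "dz": -1, "wx": 0, "wy": 0, "wz": 0}, {"jaw": -1, "dx": 0, "dy": 0, "dz": -1, "wx": 0, "wy": 0, "wz": 0}, {"jaw": -1, "dx": 0, "dy": 0, "dz": -1, "wx": 0, "wy": 0, "wz": 0}, {"jaw": -1, "dx": 0, "dy": 0, "dz": 0, "wx": 0, "wy": 0, "wz": 0}, {"jaw": -1, "dx": 0, "dy": 0, "dz": 0, "wx": 0, "wy": 0, "wz": 0}]'

```text
time: 16.78
eef_pos: [0.4688, -0.1062, 0.2003]
tcp_rot: [0.002, 0.853, 0.522, 0.002]
wrist_force: [-0.8, 0.4, 0.4]
finger_gap: 0.0857
finger_force: 0.0
```

```bash
python3 -c "
from h import *
c=capture('top');s=capture('side')
a=cv2.resize(c['color'][230:350,140:300,::-1],(640,480),interpolation=cv2.INTER_CUBIC)
cv2.imwrite('pics/t6.png',a)
cv2.imwrite('pics/s6.png',cv2.resize(s['color'][160:340,260:440,::-1],(600,600),interpolation=cv2.INTER_CUBIC))
W=pts(s);m=(np.hypot(W[...,0]-.468,W[...,1]+.106)<.06)&(W[...,2]>.03)&(W[...,2]<.07)
P=W[m];print(np.percentile(P[:,2],[50,90,98]));q=P[P[:,2]>.045];print(len(q),cv2.minAreaRect((q[:,:2]*1000).astype(np.float32)))
"
```

```text
[0.04908079 0.05290966 0.05368855]
200 ((464.862548828125, -108.95819854736328), (66.89078521728516, 65.65196228027344), 68.6871337890625)
```

View pics/t6.png

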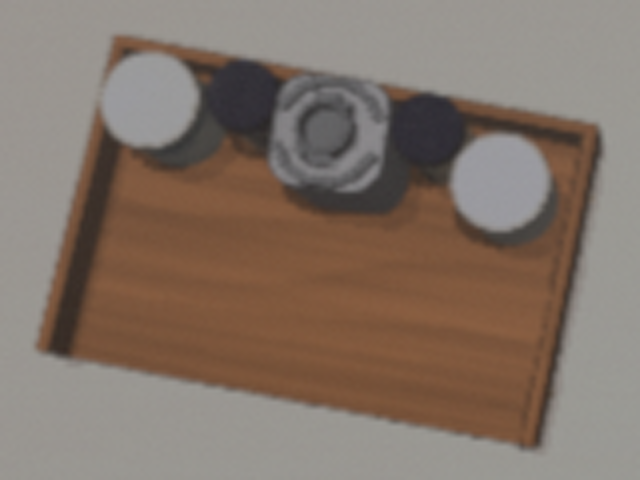

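View pics/s6.png

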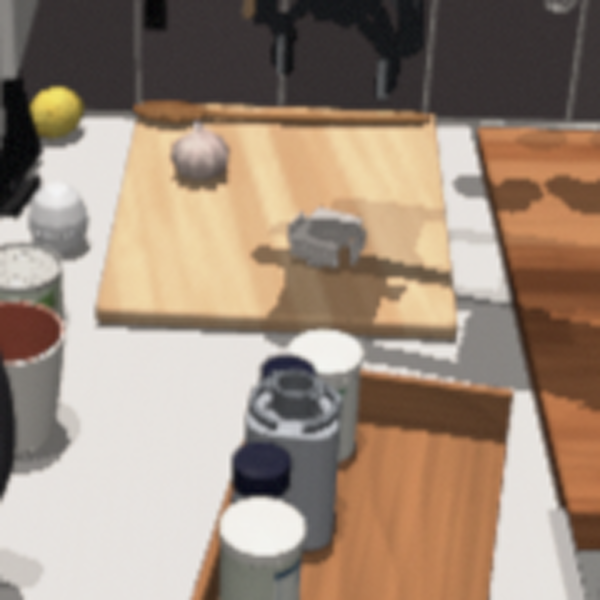

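The top view shows the open canister square against the back wall at (330,130), with a jar touching each side and the tubs at each end. The side view shows the cap on the board at (328,240), with the garlic and spoon untouched. One quick check that the cap lies level and the canister's squareness, then hand in.

```bash
python3 -c "
from h import *
s=capture('side');W=pts(s)
m=(np.hypot(W[...,0]-.465,W[...,1]+.107)<.025)&(W[...,2]>.044)&(W[...,2]<.06)
P=W[m];A=np.c_[P[:,:2]-P[:,:2].mean(0),np.ones(len(P))];k,_,_,_=np.linalg.lstsq(A,P[:,2],rcond=None);print('cap plane',len(P),k.round(3))
c=capture('top');W=pts(c);Z=W[...,2]
m=(np.hypot(W[...,0]-.506,W[...,1]-.256)<.05)&(Z>.106)&(Z<.14)
hs=cv2.cvtColor(c['color'],cv2.COLOR_RGB2GRAY);m&=hs>75
P=W[m];print('can',len(P),cv2.minAreaRect((P[:,:2]*1000).astype(np.float32)))
"
```

```text
cap plane 113 [ 0.043 -0.036  0.051]
can 713 ((503.6605529785156, 253.79005432128906), (66.55774688720703, 63.74983596801758), 83.81330108642578)
```

```bash
python3 -c "
from cell import *
print(finish_job())"
```

```text
the job is handed in; nothing more can be done
None
```

The canister is pushed home against the back wall between the jars and opened there, the cap stands level on its feet on the chopping board, nothing was knocked over in the final pictures, and the job is handed in after about 17 s of robot time (no verdict was shown).

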